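# Fit the breather cap: turn until its keyway drops over the pin, and hold it home

## Task

Take the knurled aluminium breather cap from the bench and set it upright over the filler neck of the red rocker cover with its red stripe towards the white mark, so that it rests on the neck's pin. Then turn it anticlockwise seen from above (the pin lies that way from the mark) until the hidden keyway drops over the pin, and push it fully home against the sprung seal. Finish while still holding the cap pushed down with the gripper, because the spring lifts it if you let go, and leave the other things on the bench alone.

Things in the scene. Friction and masses are not known exactly. Their poses are not given: they have to be found in the camera images.
- cap: Loose round knurled cap, aluminium, standing upright on the bench: 54 mm across, 36 mm high, about 0.14 kg, flat closed top 6 mm thick, open below. Origin: centre of its underside, z up, x towards the red stripe on its top. Bore 40 mm across, 30 mm deep. Grip it across its diameter from above, 24 to 28 mm above its underside.
- stripe_end (a point): Point near the outer end of the red stripe on the cap's top (8 mm wide, from 4 to 25 mm from the axis on one side), 20.5 mm from the cap's axis, 36 mm above its underside. Directly below it, hidden inside the cap, is the keyway: a straight vertical groove in the bore wall, 11 mm wide and 4.5 mm deep, full depth, open at the bottom edge. It passes the pin within about 5 degrees either way.
- cover: Red cast rocker cover fixed on the bench, 150 x 360 mm with an aluminium foot flange, flat top 50 mm above the bench. Origin: centre of its underside, x across it, y along it. Its aluminium ribs (4 mm high) are on its -y half, the filler neck on its +y half.
- neck (a point): Point on the filler neck's axis at the height of the cover's flat top (50 mm above the bench); x axis points to the white mark on the cover (arrow, 29 to 54 mm from the axis), z up. The neck is a fixed upright steel tube, 37 mm across; its bevelled top is 33 mm above this point.
- rest (a point): Point on the neck's axis, 66 mm above the bench, level with the upper side of the neck's one brass pin (6 mm thick, sticking out 5 mm sideways): the cap's underside rests here until the keyway finds the pin. The pin's direction differs each time: 20 to 60 degrees anticlockwise (seen from above) from the white mark. Axes as neck.
- home (a point): Point on the neck's axis, 54 mm above the bench, on the neck's round foot flange (52 mm across): the cap's underside sits here when fully home, 12 mm below where it rests on the pin. Axes as neck.
- seal (a joint): Sprung rubber seal plate on top of the neck, inside the fitted cap: 0 when free (its top 92 mm above the bench), grows as it is pressed down, 0.008 m when the cap is fully home. It pushes up with 3 N when first touched and about 8 N at home. The cap touches it 4 mm below rest; if let go, the cap is lifted 8 mm off home.
- filter: Bystander: blue oil filter cartridge with a white band, 68 mm across, 74 mm high, standing; origin at the centre of its underside. It and the cap stand on opposite sides in front of the cover, either way round.
- wrench: Bystander: steel wrench lying on the bench to the left.
- screwdriver: Bystander: screwdriver lying on the bench to the right.
- spray: Bystander: yellow can, 52 mm across, 170 mm high, standing left of the cover; origin at the centre of its underside.
- spool: Bystander: spool with black flanges and copper winding, 90 mm across, 60 mm high, standing right of the cover; origin at the centre of its underside.
- socket: Bystander: steel wrench socket, 28 mm across, 36 mm high, standing on the left; origin at the centre of its underside.
Not all that is in view belongs to the job. Leave any pink look-alike of the cap alone.

How it is judged:
By the outcome, as a careful person would: the job done as asked, in the order asked, and still so for the second after the job is handed in, while the arm keeps its last pose, push and grip.
It also fails if it takes over 48 s, if anything falls off the work surface, if the arm or the gripper's body presses on something with over 40 N, if the wrist force passes 120 N, or if a joint passes its speed limit or range.

## Robot

A 6-joint arm with a two-finger parallel gripper is mounted at the origin on the work surface. World frame = base frame: x ahead of the robot, y to its left, z up, the work surface at z = 0. Lengths are in m, angles in rad, forces in N, time in s.
With the tool pointing down it reaches from about 0.35 to 0.875 m from the base axis. Payload 15.5 kg.
Tool frame: the origin (TCP) lies at the centre of the arm's flange, where the gripper is bolted on; the fingertips stand 173 mm ahead of it and the grasp point (between the pads) lies 155 mm ahead of it; z points along the fingers, y is the direction in which the jaws open and shut (so a half turn about z gives the same grasp; the last joint's range is limited). The gripper opens to 85 mm and grips with 20 to 120 N. Pads are 22 mm wide; open, the fingers measure 114 mm over their backs; the gripper's body (76 mm by 85 mm) begins 54 mm behind the grasp point. The pads swing forward as they close: fully open they stand 13 mm farther back than shut.
Start: joints at [1.026, 0.494, 1.345, -0, 1.302, -0.096], TCP at [0.272, 0.563, 0.405] pointing down, gripper open.
Joint ranges: [-2.91, 2.91], [-0.82, 2.16], [0.22, 2.67], [-1.22, 4.37], [0.12, 2.79], [-3.08, 3.08]. Speed limits (rad/s): [1.89, 1.89, 2.57, 3.01, 3.01, 3.01].

## Interface

Orientations are given as a 3x3 rotation matrix whose columns are the frame's x, y, z axes.
In Python, from bench import bot gives the robot as it stands.
- The arm moves only by the tool drive_tool, never from a script. Its arguments are lists of equal length, an entry for each row: "travel": the shift along the tool's x, y, z in cm, a list of three; "delta_rot": the turn, a rotation vector about the tool's x, y, z in rad, a list of three; "hand": the finger opening in cm, from 0 to 8.54. A call has 1 to 10 rows; each row shifts and turns the pose as measured when the row begins, along the tool's axes as they then stand; what a row does not reach is not made up. A row lasts 1/10 s, in which the tool goes at most 50 mm and 8.59 degrees, less where a joint would pass 70% of its speed; a pose out of reach is approached as far as the arm can. A call is refused whole if a number of a shift passes 5 or a number of a turn 0.15, either way. A call with a gripper value outside its range is refused whole. The fingers move at their own pace and stop on an object; "force" is the grip in N (left out, the last holds). Time passes only in rows, so rows that do not move let the fingers close. It gives the time, the measured TCP pose, the force and the opening at its end, in the units of the state.
- bot.get_obs(): the state, without advancing time (a new reading comes with each control period).
- bot.snapshot(name): name is "scene" or "top"; returns a dict with "image" (480x640x3 uint8, red, green, blue), "vfov" (degrees; the focal length in pixels is half the picture's height over the tangent of half this angle, whatever the lens; pixels are square), "cx", "cy" (the principal point, pixels), "rvec" (rotation vector, rad) and "tvec" (3), from world to camera coordinates, as OpenCV has them. Camera axes: x right, y down, z forward; pixel columns grow to the right and rows downward; lengths in m; the calibration is good to about 2 mm. A picture is of the moment at which its call begins. There is no depth.
- bot.job_done(): hands the job in, once; it reports no verdict.
The state is a dict: "clock": time; "q": joint angles; "joint_vel": joint speeds; "effort": joint torques, N m; "eef_pos": TCP position; "tool_rot": TCP orientation; "ft_force": force on the tool from outside, world axes, zero at the start; "ft_torque": the same for the moment, N m; "grip_width": opening from 0.0 (shut) to 1.0 (fully open).
Only numpy, scipy, OpenCV 4.12 (cv2) and the standard library are available. Lean on these libraries where they do the work, as an engineer would, in place of code of your own. Each camera call takes 0.05 s, during which the arm holds its last target.

## Working session

There is one attempt and no reset: what is moved stays moved. The work goes in short steps, Python scripts to look and compute and a tool call to move; the robot and the scene stay as the last step left them, time stands still between calls to the robot, and variables do not carry over. Pictures are saved under pics/ and viewed, and the job is handed in when it is done.

Besides the shell and the picture viewer there is one more tool, called after "Emit:" by a JSON object that holds its "fn" and its "kwargs", one argument or row to a line. drive_tool: Moves the arm, as the interface text tells. Its arguments: {"type":"object","properties":{"travel":{"type":"array","items":{"type":"array","items":{"type":"number"}}},"delta_rot":{"type":"array","items":{"type":"array","items":{"type":"number"}}},"hand":{"type":"array","items":{"type":"number"}},"force":{"type":"number"}},"required":["travel","delta_rot","hand"]}

```bash
ls; mkdir -p pics; python3 - <<'E'
from bench import bot
import cv2,numpy as np
print(bot.get_obs())
for n in("scene","top"):
    s=bot.snapshot(n); cv2.imwrite(f"pics/{n}0.png",s["image"][:,:,::-1]); print({k:v for k,v in s.items() if k!="image"})
E
```

```text
pics
{'clock': 0.0, 'q': array([ 1.02549575e+00,  4.94198662e-01,  1.34616608e+00, -3.00439043e-05,
        1.30248378e+00, -9.54800047e-02]), 'joint_vel': array([-0.00018254, -0.00026094,  0.00094103, -0.00045149,  0.00117998,
        0.00111385]), 'effort': array([ 8.50819924e-04, -8.82163239e+01, -3.83876002e+01, -8.34654475e-05,
        1.01028965e-02,  3.68341534e-05]), 'eef_pos': array([0.2716604 , 0.56269753, 0.40407865]), 'tool_rot': array([[-9.00528577e-01,  4.34796378e-01, -6.26618880e-04],
       [ 4.34796820e-01,  9.00527923e-01, -1.08875511e-03],
       [ 9.09010204e-05, -1.25290699e-03, -9.99999211e-01]]), 'ft_force': array([ 0.1645326 ,  0.49883807, -0.2966449 ]), 'ft_torque': array([ 0.02473811, -0.01398188,  0.03243674]), 'grip_width': 0.9960988594179757}
{'vfov': 46.93177902001444, 'cx': 316.82694103340197, 'cy': 238.5040129154852, 'rvec': array([ 1.58637804,  2.21880315, -0.64940491]), 'tvec': array([ 0.15709933, -0.37816019,  1.47134126])}
{'vfov': 57.610896017170006, 'cx': 317.83314410432365, 'cy': 233.0229893060698, 'rvec': array([ 2.12336902, -2.10145517,  0.18288012]), 'tvec': array([0.00691852, 0.49086482, 1.00546185])}
```

View pics/scene0.png

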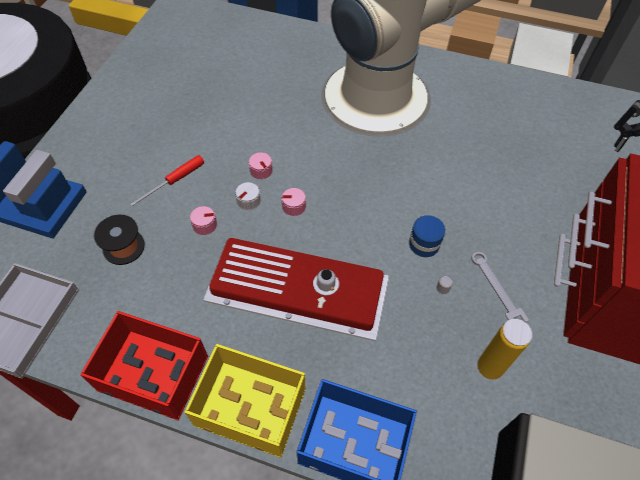

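View pics/top0.png

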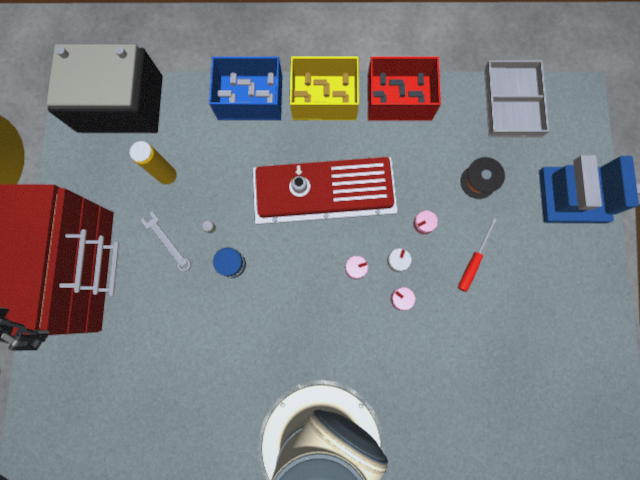

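The silver cap is at top (400,260) and scene (248,194), with pink look-alikes around it. The neck is at top (299,184), and its mark arrow is on the far side at about (298,170). I'll enlarge both areas.

```bash
python3 - <<'E'
import cv2
a=cv2.imread("pics/top0.png"); s=cv2.imread("pics/scene0.png")
def c(im,x,y,w,h,k): return cv2.resize(im[y:y+h,x:x+w],None,fx=k,fy=k,interpolation=cv2.INTER_CUBIC)
cv2.imwrite("pics/c1.png",cv2.hconcat([c(a,370,230,60,60,6.5),c(a,269,150,60,60,6.5)]))
cv2.imwrite("pics/c2.png",cv2.hconcat([c(s,218,164,60,60,6.5),c(s,296,256,60,60,6.5)]))
E
```

```text
(no output)
```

View pics/c1.png

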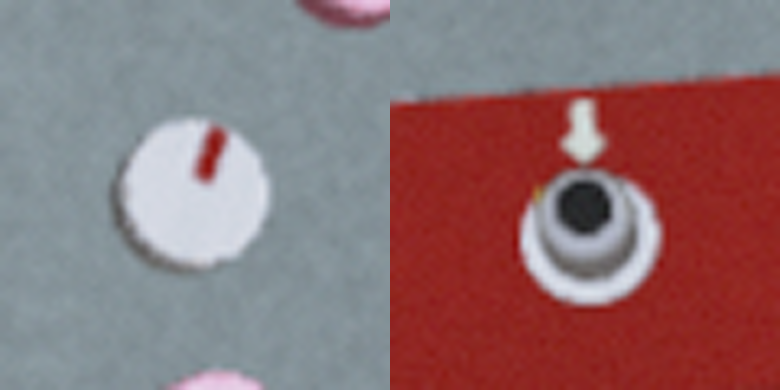

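View pics/c2.png

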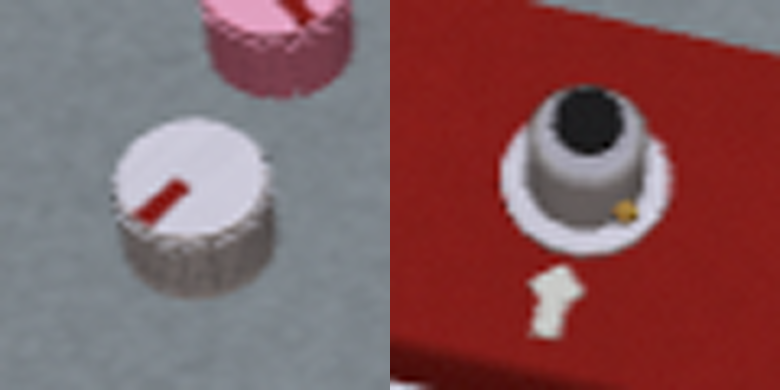

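```bash
cat > h.py <<'E'
import cv2,numpy as np
CAL={'scene':(46.93177902001444,316.82694103340197,238.5040129154852,[1.58637804,2.21880315,-0.64940491],[0.15709933,-0.37816019,1.47134126]),
'top':(57.610896017170006,317.83314410432365,233.0229893060698,[2.12336902,-2.10145517,0.18288012],[0.00691852,0.49086482,1.00546185])}
def cam(n):
    v,cx,cy,r,t=CAL[n]; f=240/np.tan(np.radians(v/2)); return np.array([[f,0,cx],[0,f,cy],[0,0,1]]),cv2.Rodrigues(np.array(r))[0],np.array(t)
def ray(n,px,z):
    K,R,t=cam(n); d=R.T@np.linalg.solve(K,[px[0],px[1],1]); c=-R.T@t; return c+d*(z-c[2])/d[2]
def proj(n,p):
    K,R,t=cam(n); q=K@(R@np.asarray(p)+t); return q[:2]/q[2]
def un(X,ox,oy,k=6.5): return ((X[0]+.5)/k-.5+ox,(X[1]+.5)/k-.5+oy)
E
python3 - <<'E'
from h import *
T=(370,230);S=(218,164)
TN=(269-60,150);SN=(296-60,256)
def both(l,t,s,z):
    a=ray('top',un(t,*to),z) if t else None; b=ray('scene',un(s,*so),z) if s else None; print(l,a,b)
to,so=T,S
both('cap',(197,191),(191,178),.036)
both('stripe out',(217,129),(140,219),.036)
both('stripe in',(205,181),(183,184),.036)
to,so=TN,SN
both('flange',(590.5,236),(586.5,182),.054)
both('black',(584,207),(588,121),.092)
both('tip',(585,166),(563,265),.05)
both('tail',(582,99),(546,339),.05)
both('pin',None,(626,211),.063)
E
```

```text
cap [ 0.43117671 -0.18565871  0.036     ] [ 0.43027146 -0.18702811  0.036     ]
stripe out [ 0.45442282 -0.19360284  0.036     ] [ 0.45252899 -0.19674854  0.036     ]
stripe in [ 0.43493033 -0.18869541  0.036     ] [ 0.43361163 -0.18863627  0.036     ]
flange [0.60665254 0.05838862 0.054     ] [0.60674376 0.05847834 0.054     ]
black [0.60590608 0.05849108 0.092     ] [0.60673847 0.05809936 0.092     ]
tip [0.63555153 0.06129952 0.05      ] [0.63409307 0.06006426 0.05      ]
tail [0.66229594 0.06299441 0.05      ] [0.65924898 0.06307732 0.05      ]
pin None [0.61694773 0.0742216  0.063     ]
```

```bash
python3 - <<'E'
from h import *
c=np.array([.4307,-.1865])
for n,px in [('a',(357,267)),('b',(403,298)),('c',(427,221)),('silver',(400,260))]:
    p=ray('top',px,.036)[:2]; d=p-c; print(n,p,np.hypot(*d),np.degrees(np.arctan2(d[1],d[0])))
# cover edge direction (top edges at z=.05): image points
for a,b in [((254,168),(391,158)),((258,217),(395,208))]:
    p=ray('top',a,.05);q=ray('top',b,.05); print(np.degrees(np.arctan2(*(q-p)[1::-1])))
for ang in range(-180,181,10):
    r=np.radians(ang); m=1e9
    for s in (1,-1):
        ctr=c+s*np.array([np.cos(r),np.sin(r)])*.0
    print(ang,end=' ') if 0 else None
E
```

```text
a [ 0.41076391 -0.08269835] 0.10569877076519313 100.87180900222148
b [ 0.33838484 -0.19080129] 0.0924153100570426 -177.33231501147512
c [ 0.52512131 -0.2538087 ] 0.11595622508121252 -35.483359484243195
silver [ 0.42866777 -0.18587561] 0.0021259906882982087 162.92083330214018
-85.2893880539283
-85.6904781212471
```

```bash
cat > d.py <<'E'
import sys,numpy as np
from bench import bot
o=bot.get_obs(); R=o['tool_rot']; p=o['eef_pos']
a=[float(v) for v in sys.argv[1:]]
psi=np.degrees(np.arctan2(R[1,1],R[0,1]))
print('t',round(o['clock'],2),'pos',p.round(4),'yaw',psi.round(2),'q1,q6',np.degrees(o['q'][[0,5]]).round(1),'F',o['ft_force'].round(2),'M',o['ft_torque'].round(3),'w',round(o['grip_width']*8.54,2),'zaxis',R[:,2].round(4))
if a:
    t=np.array(a[:3]); print('tool shift cm',(R.T@(t-p)*100).round(2))
    if len(a)>3: print('rot z rad',(-np.radians(a[3]-psi)).round(4))
    # tilt correction vector in tool frame to bring z axis to -Z
    print('tilt fix',(R.T@np.cross(R[:,2],[0,0,-1])).round(4))
E
python3 d.py .4307 -.1865 .30 52
```

```text
t 0.1 pos [0.2717 0.5627 0.4042] yaw 64.23 q1,q6 [58.8 -5.5] F [-0.24 -0.12  0.11] M [-0.005  0.021  0.024] w 8.56 zaxis [-6.e-04 -9.e-04 -1.e+00]
tool shift cm [-46.9  -60.54  10.48]
rot z rad 0.2134
tilt fix [-0.0011 -0.0001 -0.    ]
```

Emit:
{"fn": "drive_tool", "kwargs": {
  "travel": [
    [-2.9,-3.75,0],
    [-2.9,-3.75,0],
    [-2.9,-3.75,0],
    [-2.9,-3.75,0],
    [-2.9,-3.75,0],
    [-2.9,-3.75,0],
    [-2.9,-3.75,0],
    [-2.9,-3.75,0],
    [-2.9,-3.75,0],
    [-2.9,-3.75,0]
  ],
  "delta_rot": [
    [0,0,0],
    [0,0,0],
    [0,0,0],
    [0,0,0],
    [0,0,0],
    [0,0,0],
    [0,0,0],
    [0,0,0],
    [0,0,0],
    [0,0,0]
  ],
  "hand": [8,8,8,8,8,8,8,8,8,8]
}}

```text
clock: 1.1
eef_pos: [0.3702, 0.0872, 0.4019]
tool_rot: [[-0.904, 0.427, -0.001], [0.427, 0.904, -0.001], [0.0, -0.001, -1.0]]
ft_force: [1.0, 0.2, 0.3]
grip_width: 0.935
```

```bash
python3 d.py .4307 -.1865 .30 52
```

```text
t 1.1 pos [0.3702 0.0872 0.4019] yaw 64.75 q1,q6 [  4.3 -60.4] F [0.98 0.17 0.26] M [ 0.022  0.001 -0.005] w 7.98 zaxis [-0.001  -0.0011 -1.    ]
tool shift cm [-17.16 -22.16  10.22]
rot z rad 0.2225
tilt fix [-0.0014 -0.0004  0.    ]
```

Emit:
{"fn": "drive_tool", "kwargs": {
  "travel": [
    [-2.86,-3.7,1.7],
    [-2.86,-3.7,1.7],
    [-2.86,-3.7,1.7],
    [-2.86,-3.7,1.7],
    [-2.86,-3.7,1.7],
    [-2.86,-3.7,1.7],
    [0,0,0],
    [0,0,0],
    [0,0,0]
  ],
  "delta_rot": [
    [0,0,0],
    [0,0,0],
    [0,0,0],
    [0,0,0],
    [0,0,0],
    [0,0,0],
    [0,0,0.11],
    [0,0,0.11],
    [0,0,0]
  ],
  "hand": [8,8,8,8,8,8,8,8,8]
}}

```text
clock: 2.0
eef_pos: [0.4294, -0.1966, 0.2993]
tool_rot: [[-0.781, 0.624, 0.003], [0.624, 0.781, -0.001], [-0.003, 0.001, -1.0]]
ft_force: [-1.2, 0.3, 0.3]
grip_width: 0.938
```

```bash
python3 d.py .4307 -.1865 .23 52
```

```text
t 2.0 pos [ 0.4294 -0.1966  0.2993] yaw 51.37 q1,q6 [-31.9 -83.3] F [-1.17  0.28  0.3 ] M [ 0.057  0.043 -0.057] w 8.01 zaxis [ 0.0033 -0.0011 -1.    ]
tool shift cm [0.55 0.86 6.92]
rot z rad -0.011
tilt fix [0.0012 0.0032 0.    ]
```

Emit:
{"fn": "drive_tool", "kwargs": {
  "travel": [
    [0.27,0.43,2.3],
    [0.27,0.43,2.3],
    [0,0,2.3],
    [0,0,0],
    [0,0,0]
  ],
  "delta_rot": [
    [0,0,0],
    [0,0,0],
    [0,0,0],
    [0,0,0],
    [0,0,0]
  ],
  "hand": [8,8,8,8,8]
}}

```text
clock: 2.5
eef_pos: [0.4312, -0.1854, 0.2295]
tool_rot: [[-0.791, 0.611, 0.005], [0.611, 0.791, -0.002], [-0.005, 0.001, -1.0]]
ft_force: [0.8, 0.6, 0.3]
grip_width: 0.936
```

```bash
python3 d.py .4307 -.1865 .181 52; python3 - <<'E'
from bench import bot
import cv2
f=lambda im,x,y,w,h,k: cv2.resize(im[y:y+h,x:x+w],None,fx=k,fy=k,interpolation=cv2.INTER_CUBIC)
s=bot.snapshot("scene")["image"][:,:,::-1]; t=bot.snapshot("top")["image"][:,:,::-1]
cv2.imwrite("pics/g1.png",cv2.hconcat([f(s,198,134,100,100,4),f(t,350,210,100,100,4)]))
E
```

```text
t 2.5 pos [ 0.4312 -0.1854  0.2295] yaw 52.32 q1,q6 [-30.6 -83. ] F [0.77 0.63 0.29] M [-0.018  0.01  -0.016] w 7.99 zaxis [ 0.0048 -0.002  -1.    ]
tool shift cm [ 0.   -0.12  4.85]
rot z rad 0.0056
tilt fix [0.0014 0.005  0.    ]
```

View pics/g1.png

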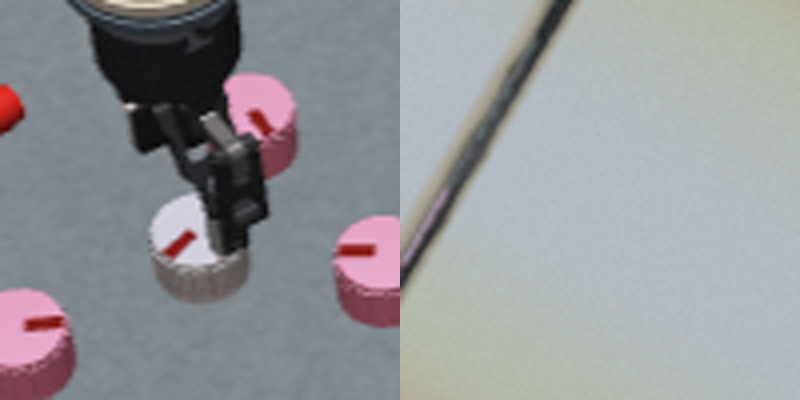

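The scene crop shows one finger, its tip near crop (232,250), beside and in front of the cap. I'll check that against the projected fingertip position.

```bash
python3 - <<'E'
from h import *
for z in (.057,.065,.07):
  for r in (.040,.048,.057):
    p=np.array([.4312+.611*r,-.1854+.791*r,z]); q=proj('scene',p); print(z,r,(q-[198,134])*4)
E
```

```text
0.057 0.04 [230.30573872 254.6001667 ]
0.057 0.048 [237.65684713 264.36436416]
0.057 0.057 [245.97920988 275.41864178]
0.065 0.04 [229.0538862  245.72315788]
0.065 0.048 [236.44226164 255.51531129]
0.065 0.057 [244.80710984 266.6016289 ]
0.07 0.04 [228.2643827  240.12471127]
0.07 0.048 [235.67624064 249.93434529]
0.07 0.057 [244.06786124 261.04070048]
```

Emit:
{"fn": "drive_tool", "kwargs": {
  "travel": [
    [0,-0.12,2.5],
    [0,0,2.0],
    [0,0,0.7],
    [0,0,0],
    [0,0,0]
  ],
  "delta_rot": [
    [0,0,0],
    [0,0,0],
    [0,0,0],
    [0,0,0],
    [0,0,0]
  ],
  "hand": [8,8,8,8,8]
}}

```text
clock: 3.1
eef_pos: [0.4328, -0.1878, 0.1818]
tool_rot: [[-0.792, 0.61, 0.014], [0.61, 0.793, -0.007], [-0.015, 0.003, -1.0]]
ft_force: [-0.1, -0.4, -0.4]
grip_width: 0.94
```

```bash
python3 d.py .4307 -.1865 .177 52; python3 - <<'E'
from bench import bot
import cv2
f=lambda im,x,y,w,h,k: cv2.resize(im[y:y+h,x:x+w],None,fx=k,fy=k,interpolation=cv2.INTER_CUBIC)
s=bot.snapshot("scene")["image"][:,:,::-1]
cv2.imwrite("pics/g2.png",f(s,198,134,100,100,6))
E
```

```text
t 3.1 pos [ 0.4328 -0.1878  0.1818] yaw 52.43 q1,q6 [-30.7 -83.2] F [-0.09 -0.44 -0.36] M [-0.026  0.026 -0.048] w 8.03 zaxis [ 0.0135 -0.0071 -0.9999]
tool shift cm [ 0.26 -0.03  0.47]
rot z rad 0.0074
tilt fix [ 0.0026  0.0151 -0.    ]
```

View pics/g2.png

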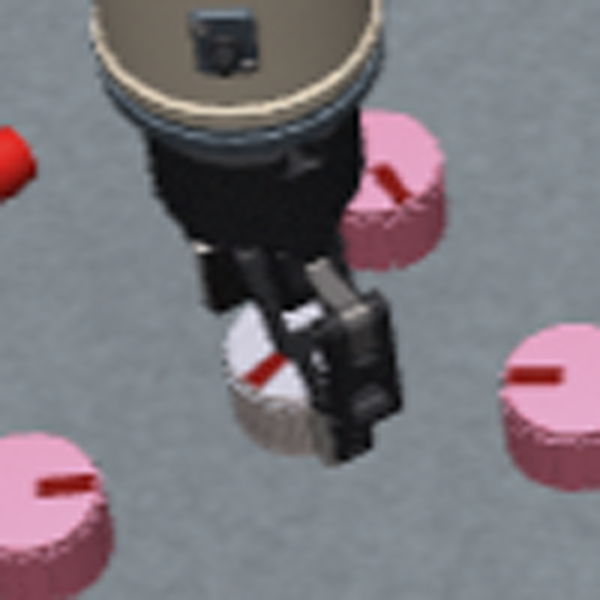

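The fingers straddle the silver cap. I'll fix the tilt and offset, then grip.

Emit:
{"fn": "drive_tool", "kwargs": {
  "travel": [
    [0.26,-0.03,0.45],
    [0,0,0],
    [0,0,0]
  ],
  "delta_rot": [
    [0.0025,0.015,0],
    [0,0,0],
    [0,0,0]
  ],
  "hand": [8,8,8]
}}

```text
clock: 3.45
eef_pos: [0.4309, -0.1866, 0.1786]
tool_rot: [[-0.793, 0.61, 0.001], [0.61, 0.793, -0.001], [-0.001, 0.0, -1.0]]
ft_force: [-1.2, -0.3, -0.4]
grip_width: 0.935
```

```bash
python3 d.py .4307 -.1865 .177 52
```

```text
t 3.45 pos [ 0.4309 -0.1866  0.1786] yaw 52.44 q1,q6 [-30.7 -83.1] F [-1.18 -0.33 -0.45] M [ 0.018 -0.028 -0.022] w 7.99 zaxis [ 1.2e-03 -7.0e-04 -1.0e+00]
tool shift cm [ 0.02 -0.    0.16]
rot z rad 0.0076
tilt fix [ 0.0002  0.0014 -0.    ]
```

Emit:
{"fn": "drive_tool", "kwargs": {
  "travel": [
    [0,0,0.15],
    [0,0,0],
    [0,0,0],
    [0,0,0],
    [0,0,0],
    [0,0,0],
    [0,0,0],
    [0,0,0]
  ],
  "delta_rot": [
    [0,0,0],
    [0,0,0],
    [0,0,0],
    [0,0,0],
    [0,0,0],
    [0,0,0],
    [0,0,0],
    [0,0,0]
  ],
  "hand": [7,6,5,5,5,5,5,5],
  "force": 70
}}

```text
clock: 4.25
eef_pos: [0.4308, -0.1867, 0.1778]
tool_rot: [[-0.793, 0.61, 0.002], [0.61, 0.793, -0.001], [-0.002, 0.0, -1.0]]
ft_force: [-0.8, 0.2, 1.9]
grip_width: 0.615
```

```bash
python3 d.py .4307 -.1865 .177 52
```

```text
t 4.25 pos [ 0.4308 -0.1867  0.1778] yaw 52.44 q1,q6 [-30.7 -83.1] F [-0.79  0.2   1.92] M [-0.057  0.128  0.013] w 5.25 zaxis [ 0.0018 -0.0012 -1.    ]
tool shift cm [0.02 0.01 0.08]
rot z rad 0.0078
tilt fix [ 0.0001  0.0021 -0.    ]
```

Emit:
{"fn": "drive_tool", "kwargs": {
  "travel": [
    [0,0,-0.5],
    [0,0,-2],
    [0,0,-4],
    [0,0,-4],
    [0,0,-2],
    [0,0,0]
  ],
  "delta_rot": [
    [0,0,0],
    [0,0,0],
    [0,0,0],
    [0,0,0],
    [0,0,0],
    [0,0,0]
  ],
  "hand": [4,4,4,4,4,4]
}}

```text
clock: 4.85
eef_pos: [0.4302, -0.1862, 0.3077]
tool_rot: [[-0.793, 0.61, -0.001], [0.61, 0.793, 0.0], [0.001, -0.0, -1.0]]
ft_force: [-0.1, 0.7, -1.9]
grip_width: 0.61
```

```bash
python3 d.py .53 -.02 .315 76; python3 - <<'E'
from bench import bot
import cv2
f=lambda im,x,y,w,h,k: cv2.resize(im[y:y+h,x:x+w],None,fx=k,fy=k,interpolation=cv2.INTER_CUBIC)
s=bot.snapshot("scene")["image"][:,:,::-1]
cv2.imwrite("pics/g3.png",f(s,188,84,120,120,5))
E
```

```text
t 4.85 pos [ 0.4302 -0.1862  0.3077] yaw 52.45 q1,q6 [-30.7 -83.2] F [-0.07  0.66 -1.86] M [-0.033 -0.029  0.009] w 5.21 zaxis [-9.e-04  5.e-04 -1.e+00]
tool shift cm [ 2.22 19.26 -0.73]
rot z rad -0.4111
tilt fix [-0.0002 -0.001  -0.    ]
```

View pics/g3.png

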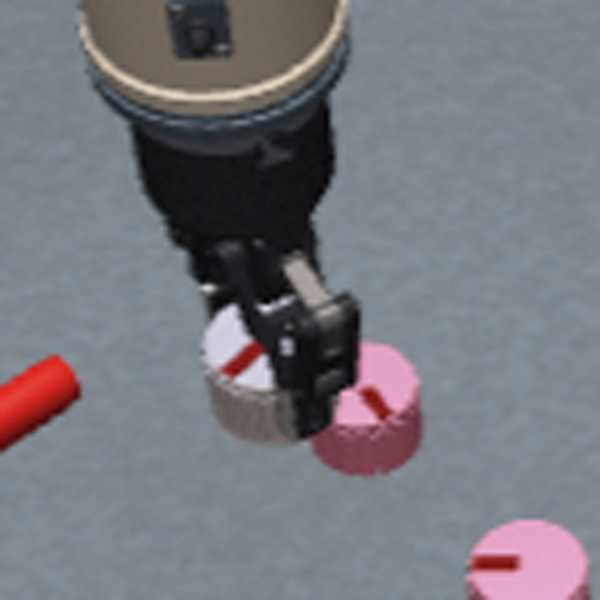

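The silver cap is held and lifted, and the stripe shows from crop (226,372) to (262,345).

```bash
python3 - <<'E'
from h import *
a=ray('scene',un((226,372),188,84,5),.166);b=ray('scene',un((262,345),188,84,5),.166)
print(a,b); d=(a-b); print(np.degrees(np.arctan2(d[1],d[0])))
c=np.array([.4302,-.1862]); d=a[:2]-c;print(np.hypot(*d),np.degrees(np.arctan2(d[1],d[0])))
for ang in (-16,-19,-22):
  r=np.radians(ang); q=[proj('scene',[c[0]+k*np.cos(r),c[1]+k*np.sin(r),.166]) for k in (0,.004,.025)]
  print(ang,[((x-[188,84])*5+2).round(1) for x in q])
E
```

```text
[ 0.45020339 -0.19620559  0.166     ] [ 0.431862   -0.18804509  0.166     ]
-23.985377868057864
0.02236621597244315 -26.573981500835234
-16 [array([267.7, 343.2]), array([261.6, 349.2]), array([229.1, 381. ])]
-19 [array([267.7, 343.2]), array([261.2, 349. ]), array([226.7, 379.5])]
-22 [array([267.7, 343.2]), array([260.8, 348.7]), array([224.3, 378. ])]
```

Emit:
{"fn": "drive_tool", "kwargs": {
  "travel": [
    [0,0,0],
    [0,0,0],
    [0,0,0],
    [0,0,0],
    [0,0,0]
  ],
  "delta_rot": [
    [0,0,-0.11],
    [0,0,-0.11],
    [0,0,-0.11],
    [0,0,-0.11],
    [0,0,0]
  ],
  "hand": [4,4,4,4,4]
}}

```text
clock: 5.4
eef_pos: [0.4283, -0.1852, 0.3012]
tool_rot: [[-0.98, 0.198, -0.009], [0.198, 0.98, 0.005], [0.01, 0.003, -1.0]]
ft_force: [0.5, -0.4, -1.6]
grip_width: 0.613
```

```bash
python3 d.py .6065 .0584 .308 78
```

```text
t 5.4 pos [ 0.4283 -0.1852  0.3012] yaw 78.56 q1,q6 [ -30.7 -109.3] F [ 0.5  -0.39 -1.62] M [-0.003 -0.006 -0.004] w 5.23 zaxis [-0.0088  0.0052 -0.9999]
tool shift cm [-12.62  27.41  -0.71]
rot z rad 0.0098
tilt fix [ 0.0033 -0.0096 -0.    ]
```

Emit:
{"fn": "drive_tool", "kwargs": {
  "travel": [
    [-1.6,3.4,-0.2],
    [-1.6,3.4,-0.2],
    [-1.6,3.4,-0.2],
    [-1.6,3.4,-0.2],
    [-1.6,3.4,-0.2],
    [-1.6,3.4,-0.2],
    [-1.6,3.4,-0.2],
    [0,0,0]
  ],
  "delta_rot": [
    [0.003,-0.01,0],
    [0,0,0],
    [0,0,0],
    [0,0,0],
    [0,0,0],
    [0,0,0],
    [0,0,0],
    [0,0,0]
  ],
  "hand": [4,4,4,4,4,4,4,4]
}}

```text
clock: 6.2
eef_pos: [0.5922, 0.032, 0.3063]
tool_rot: [[-0.973, 0.233, -0.011], [0.233, 0.973, 0.003], [0.011, 0.001, -1.0]]
ft_force: [0.4, -0.5, -1.6]
grip_width: 0.614
```

```bash
python3 d.py .6065 .0584 .308 78; python3 - <<'E'
from bench import bot
import cv2
f=lambda im,x,y,w,h,k: cv2.resize(im[y:y+h,x:x+w],None,fx=k,fy=k,interpolation=cv2.INTER_CUBIC)
s=bot.snapshot("scene")["image"][:,:,::-1];t=bot.snapshot("top")["image"][:,:,::-1]
cv2.imwrite("pics/g4.png",cv2.hconcat([f(s,266,196,100,130,4),f(t,250,110,100,130,4)]))
E
```

```text
t 6.2 pos [0.5922 0.032  0.3063] yaw 76.55 q1,q6 [ -2.7 -79.4] F [ 0.43 -0.52 -1.6 ] M [-0.047 -0.081 -0.005] w 5.24 zaxis [-0.0105  0.0031 -0.9999]
tool shift cm [-0.78  2.9  -0.18]
rot z rad -0.0252
tilt fix [ 0.0006 -0.0109 -0.    ]
```

View pics/g4.png

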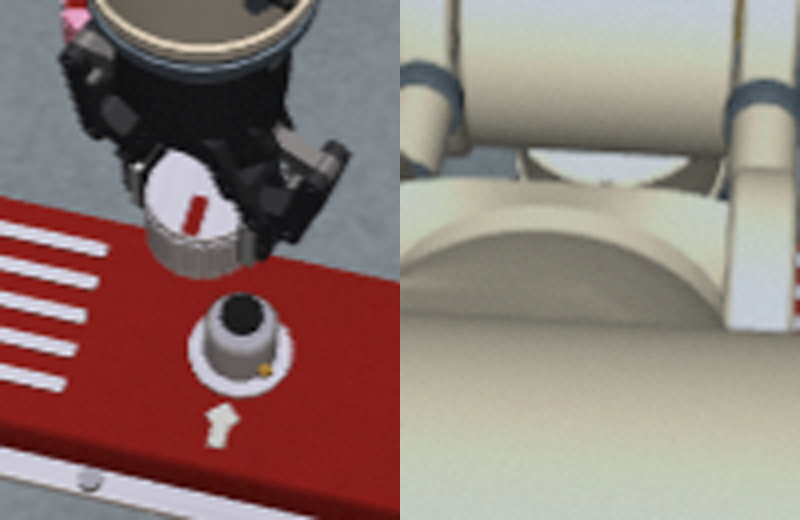

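The cap hangs to the left of and behind the neck. The stripe (crop 203,198 to 192,233) is nearly parallel to the arrow. Next I'll fix the tilt and move over the neck.

Emit:
{"fn": "drive_tool", "kwargs": {
  "travel": [
    [-0.1,1.45,-0.1],
    [-0.1,1.45,-0.1],
    [0,0,0],
    [0,0,0]
  ],
  "delta_rot": [
    [0,-0.011,-0.02],
    [0,0,0],
    [0,0,0],
    [0,0,0]
  ],
  "hand": [4,4,4,4]
}}

```text
clock: 6.7
eef_pos: [0.5974, 0.0575, 0.3063]
tool_rot: [[-0.976, 0.219, -0.006], [0.219, 0.976, -0.0], [0.006, -0.002, -1.0]]
ft_force: [-0.9, -0.5, -2.2]
grip_width: 0.613
```

```bash
python3 d.py .6065 .0584 .300 78
```

```text
t 6.7 pos [0.5974 0.0575 0.3063] yaw 77.38 q1,q6 [ -0.2 -77.6] F [-0.92 -0.53 -2.24] M [ 0.029 -0.057 -0.011] w 5.23 zaxis [-5.8e-03 -3.0e-04 -1.0e+00]
tool shift cm [-0.87  0.29  0.62]
rot z rad -0.0109
tilt fix [-0.0016 -0.0056 -0.    ]
```

Emit:
{"fn": "drive_tool", "kwargs": {
  "travel": [
    [-0.85,0.25,0.3],
    [0,0,0],
    [0,0,0]
  ],
  "delta_rot": [
    [-0.0016,-0.0056,-0.01],
    [0,0,0],
    [0,0,0]
  ],
  "hand": [4,4,4]
}}

```text
clock: 7.0
eef_pos: [0.6069, 0.0573, 0.303]
tool_rot: [[-0.978, 0.209, 0.0], [0.209, 0.978, -0.0], [-0.0, 0.0, -1.0]]
ft_force: [0.7, -0.3, -2.2]
grip_width: 0.614
```

```bash
python3 d.py .6065 .0584 .300 78;  python3 - <<'E'
from bench import bot
import cv2
f=lambda im,x,y,w,h,k: cv2.resize(im[y:y+h,x:x+w],None,fx=k,fy=k,interpolation=cv2.INTER_CUBIC)
s=bot.snapshot("scene")["image"][:,:,::-1]
cv2.imwrite("pics/g5.png",f(s,276,206,100,100,6))
E
```

```text
t 7.0 pos [0.6069 0.0573 0.303 ] yaw 77.91 q1,q6 [ -0.2 -78.1] F [ 0.71 -0.34 -2.18] M [-0.019  0.005 -0.048] w 5.24 zaxis [ 5.e-04 -1.e-04 -1.e+00]
tool shift cm [0.06 0.1  0.3 ]
rot z rad -0.0015
tilt fix [0.     0.0005 0.    ]
```

View pics/g5.png

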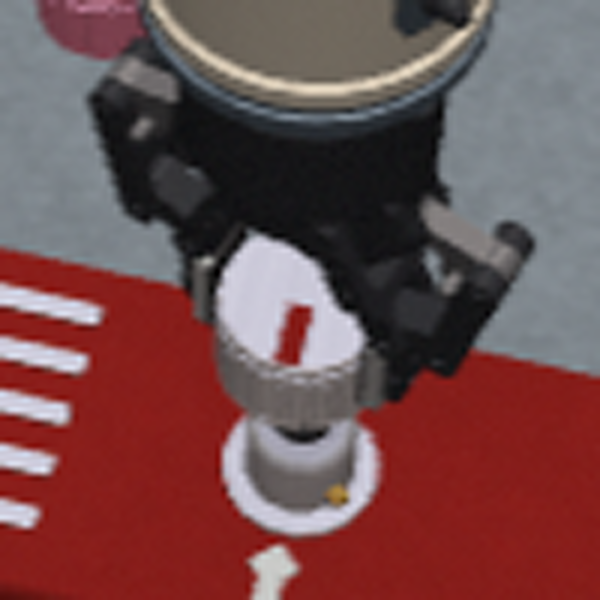

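The cap is above the neck, with the stripe from crop (301,306) to (287,364). I'll overlay predicted outlines to check the centring and angle.

```bash
python3 - <<'E'
from h import *
zt=.303-.1778+.036
a=ray('scene',un((287,364),276,206,6),zt);b=ray('scene',un((301,306),276,206,6),zt)
d=a-b;print(a,b,np.degrees(np.arctan2(d[1],d[0])))
c=np.array([.6069,.0573]);e=a[:2]-c;print(np.degrees(np.arctan2(e[1],e[0])),np.hypot(*e))
im=cv2.imread('pics/g5.png')
def circ(c,r,z,col):
    th=np.linspace(0,2*np.pi,90); pts=np.array([(proj('scene',[c[0]+r*np.cos(t),c[1]+r*np.sin(t),z])-[276,206])*6+2.5 for t in th])
    cv2.polylines(im,[pts.astype(int)],True,col,1)
circ(c,.027,zt,(0,255,0));circ(c,.027,zt-.036,(0,255,0))
n=(.6065,.0584)
circ(n,.026,.054,(255,255,0));circ(n,.0185,.080,(255,255,0))
r=np.radians(4.5)
for k in(.004,.025):
    q=(proj('scene',[c[0]+k*np.cos(r),c[1]+k*np.sin(r),zt])-[276,206])*6+2.5; cv2.circle(im,tuple(q.astype(int)),3,(255,0,0),-1)
for k in(.029,.054):
    q=(proj('scene',[n[0]+k*np.cos(r),n[1]+k*np.sin(r),.05])-[276,206])*6+2.5; cv2.circle(im,tuple(q.astype(int)),3,(255,0,0),-1)
for al in (40,50,57,64):
    r=np.radians(al); q=(proj('scene',[n[0]+.0235*np.cos(r),n[1]+.0235*np.sin(r),.063])-[276,206])*6+2.5; cv2.circle(im,tuple(q.astype(int)),2,(255,0,255),-1)
cv2.imwrite('pics/g5o.png',im)
E
```

```text
[0.62995684 0.05918001 0.1612    ] [0.60919571 0.05678338 0.1612    ] 6.584964508507671
4.6614644704869965 0.023133362573056628
```

View pics/g5o.png

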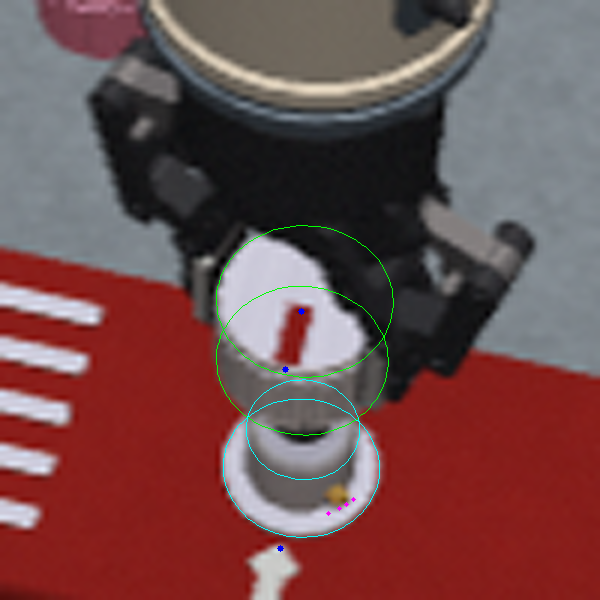

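Emit:
{"fn": "drive_tool", "kwargs": {
  "travel": [
    [0,0.1,1.0],
    [0,0,1.0],
    [0,0,1.0],
    [0,0,0.5],
    [0,0,0],
    [0,0,0]
  ],
  "delta_rot": [
    [0,0,0],
    [0,0,0],
    [0,0,0],
    [0,0,0],
    [0,0,0],
    [0,0,0]
  ],
  "hand": [4,4,4,4,4,4]
}}

```text
clock: 7.65
eef_pos: [0.6066, 0.058, 0.2638]
tool_rot: [[-0.978, 0.21, -0.001], [0.21, 0.978, -0.0], [0.001, -0.0, -1.0]]
ft_force: [-0.3, 0.1, -1.4]
grip_width: 0.61
```

```bash
python3 d.py .607 .0584 .255 78
```

```text
t 7.65 pos [0.6066 0.058  0.2638] yaw 77.87 q1,q6 [ -0.2 -78. ] F [-0.26  0.07 -1.38] M [ 0.001  0.005 -0.052] w 5.21 zaxis [-1.5e-03 -1.0e-04 -1.0e+00]
tool shift cm [-0.03  0.05  0.88]
rot z rad -0.0022
tilt fix [-0.0004 -0.0014 -0.    ]
```

Emit:
{"fn": "drive_tool", "kwargs": {
  "travel": [
    [-0.04,0.05,0.3],
    [0,0,0.3],
    [0,0,0.2],
    [0,0,0],
    [0,0,0]
  ],
  "delta_rot": [
    [0,-0.001,0],
    [0,0,0],
    [0,0,0],
    [0,0,0],
    [0,0,0]
  ],
  "hand": [4,4,4,4,4]
}}

```text
clock: 8.15
eef_pos: [0.6074, 0.0585, 0.2559]
tool_rot: [[-0.978, 0.21, 0.001], [0.21, 0.978, -0.0], [-0.001, -0.0, -1.0]]
ft_force: [-0.1, 0.1, -1.7]
grip_width: 0.614
```

```bash
python3 d.py .607 .0584 .244 78;  python3 - <<'E'
from bench import bot
import cv2
f=lambda im,x,y,w,h,k: cv2.resize(im[y:y+h,x:x+w],None,fx=k,fy=k,interpolation=cv2.INTER_CUBIC)
s=bot.snapshot("scene")["image"][:,:,::-1]
cv2.imwrite("pics/g6.png",f(s,276,216,100,100,6))
E
```

```text
t 8.15 pos [0.6074 0.0585 0.2559] yaw 77.88 q1,q6 [ -0.1 -78. ] F [-0.14  0.14 -1.72] M [-0.022  0.028  0.014] w 5.25 zaxis [ 1.e-03 -3.e-04 -1.e+00]
tool shift cm [ 0.04 -0.01  1.19]
rot z rad -0.0021
tilt fix [-0.0001  0.001   0.    ]
```

View pics/g6.png

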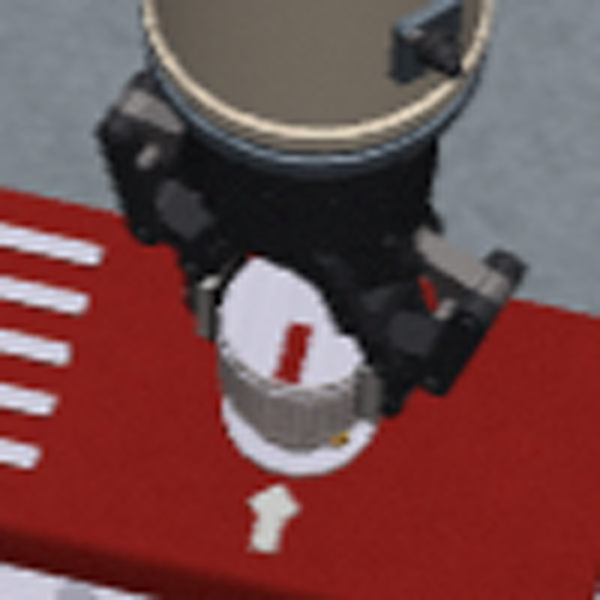

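The cap is over the neck with no side force, and the pin is still visible at crop (340,438). Now I'll lower it onto the pin.

Emit:
{"fn": "drive_tool", "kwargs": {
  "travel": [
    [0,0,0.4],
    [0,0,0.4],
    [0,0,0.2],
    [0,0,0]
  ],
  "delta_rot": [
    [0,0,0],
    [0,0,0],
    [0,0,0],
    [0,0,0]
  ],
  "hand": [4,4,4,4]
}}

```text
clock: 8.6
eef_pos: [0.6074, 0.0584, 0.2451]
tool_rot: [[-0.978, 0.21, 0.001], [0.21, 0.978, -0.0], [-0.001, -0.0, -1.0]]
ft_force: [1.3, -0.0, -1.7]
grip_width: 0.614
```

```bash
python3 d.py .607 .0584 .244 78
```

```text
t 8.6 pos [0.6074 0.0584 0.2451] yaw 77.88 q1,q6 [ -0.1 -78. ] F [ 1.35 -0.01 -1.7 ] M [ 0.049 -0.035  0.025] w 5.24 zaxis [ 1.2e-03 -4.0e-04 -1.0e+00]
tool shift cm [ 0.04 -0.01  0.11]
rot z rad -0.0021
tilt fix [-0.0001  0.0013  0.    ]
```

Emit:
{"fn": "drive_tool", "kwargs": {
  "travel": [
    [0,0,0.1],
    [0,0,0.1],
    [0,0,0]
  ],
  "delta_rot": [
    [0,0,0],
    [0,0,0],
    [0,0,0]
  ],
  "hand": [4,4,4]
}}

```text
clock: 8.9
eef_pos: [0.6075, 0.0585, 0.2433]
tool_rot: [[-0.978, 0.21, 0.002], [0.21, 0.978, -0.0], [-0.002, 0.0, -1.0]]
ft_force: [-1.6, 0.7, 3.0]
grip_width: 0.613
```

```bash
python3 d.py .607 .0584 .244 78
```

```text
t 8.9 pos [0.6075 0.0585 0.2433] yaw 77.88 q1,q6 [ -0.1 -78. ] F [-1.61  0.72  3.03] M [0.02  0.252 0.041] w 5.24 zaxis [ 1.6e-03 -3.0e-04 -1.0e+00]
tool shift cm [ 0.05 -0.02 -0.07]
rot z rad -0.0021
tilt fix [0.     0.0016 0.    ]
```

Contact: Fz rose by about 4.7 N at TCP z 0.2433, which matches rest on the pin at 66 mm, with the stripe at the mark. Next I'll turn it anticlockwise with a light push.

Emit:
{"fn": "drive_tool", "kwargs": {
  "travel": [
    [0,0,0],
    [0,0,0.03],
    [0,0,0.03],
    [0,0,0.03],
    [0,0,0]
  ],
  "delta_rot": [
    [0,0.0015,-0.08],
    [0,0,-0.08],
    [0,0,-0.08],
    [0,0,-0.08],
    [0,0,0]
  ],
  "hand": [4,4,4,4,4],
  "force": 90
}}

```text
clock: 9.4
eef_pos: [0.6082, 0.0585, 0.2435]
tool_rot: [[-0.993, -0.119, 0.003], [-0.119, 0.993, 0.0], [-0.003, -0.0, -1.0]]
ft_force: [-1.8, 0.8, 0.9]
grip_width: 0.604
```

```bash
python3 d.py .607 .0584 .2433 78;  python3 - <<'E'
from bench import bot
import cv2
f=lambda im,x,y,w,h,k: cv2.resize(im[y:y+h,x:x+w],None,fx=k,fy=k,interpolation=cv2.INTER_CUBIC)
s=bot.snapshot("scene")["image"][:,:,::-1]
cv2.imwrite("pics/g7.png",f(s,276,216,100,100,6))
E
```

```text
t 9.4 pos [0.6082 0.0585 0.2435] yaw 96.86 q1,q6 [ -0.1 -97. ] F [-1.81  0.77  0.86] M [ 0.204  0.26  -0.002] w 5.16 zaxis [ 2.9e-03  2.0e-04 -1.0e+00]
tool shift cm [0.12 0.   0.02]
rot z rad 0.3292
tilt fix [-0.0002  0.0029  0.    ]
```

View pics/g7.png

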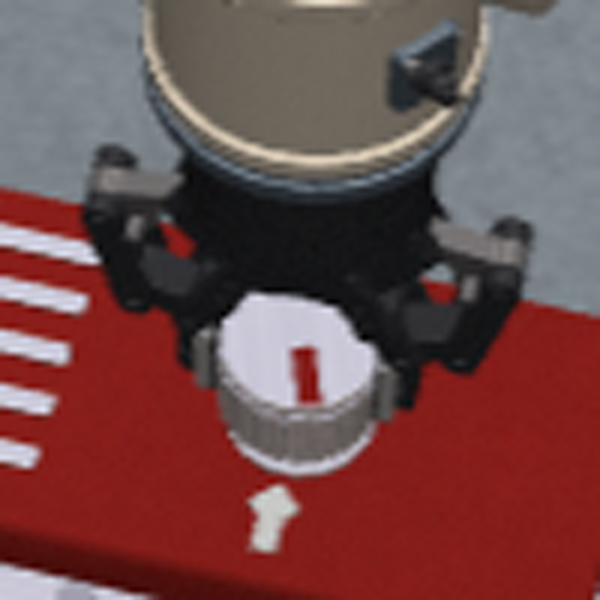

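The stripe has followed the gripper by 19° and the cap is still on the pin, since z is unchanged. I'll keep turning.

Emit:
{"fn": "drive_tool", "kwargs": {
  "travel": [
    [0.1,0,0.05],
    [0,0,0.05],
    [0,0,0.05],
    [0,0,0.05],
    [0,0,0]
  ],
  "delta_rot": [
    [0,0.003,-0.07],
    [0,0,-0.07],
    [0,0,-0.07],
    [0,0,-0.07],
    [0,0,0]
  ],
  "hand": [4,4,4,4,4]
}}

```text
clock: 9.95
eef_pos: [0.6078, 0.0588, 0.2431]
tool_rot: [[-0.924, -0.383, 0.003], [-0.383, 0.924, 0.001], [-0.003, -0.0, -1.0]]
ft_force: [-3.6, 1.6, 3.1]
grip_width: 0.605
```

```bash
python3 d.py .607 .0584 .2433 131
```

```text
t 9.95 pos [0.6078 0.0588 0.2431] yaw 112.49 q1,q6 [-1.000e-01 -1.126e+02] F [-3.57  1.61  3.12] M [0.392 0.497 0.116] w 5.17 zaxis [ 3.1e-03  8.0e-04 -1.0e+00]
tool shift cm [ 0.09 -0.01 -0.02]
rot z rad -0.323
tilt fix [-0.0005  0.0032 -0.    ]
```

Emit:
{"fn": "drive_tool", "kwargs": {
  "travel": [
    [0.1,-0.02,0.03],
    [0,0,0.05],
    [0,0,0.05],
    [0,0,0]
  ],
  "delta_rot": [
    [0,0.003,-0.06],
    [0,0,-0.06],
    [0,0,-0.06],
    [0,0,0]
  ],
  "hand": [4,4,4,4]
}}

```text
clock: 10.35
eef_pos: [0.6072, 0.0581, 0.2417]
tool_rot: [[-0.845, -0.534, 0.001], [-0.534, 0.845, -0.001], [-0.0, -0.002, -1.0]]
ft_force: [-0.6, -0.3, -2.1]
grip_width: 0.6
```

```bash
python3 d.py .607 .0584 .2433 131
```

```text
t 10.35 pos [0.6072 0.0581 0.2417] yaw 122.31 q1,q6 [-1.000e-01 -1.224e+02] F [-0.57 -0.33 -2.15] M [ 0.034 -0.017  0.033] w 5.13 zaxis [ 0.0012 -0.0011 -1.    ]
tool shift cm [ 0.    0.04 -0.16]
rot z rad -0.1517
tilt fix [-0.0016  0.0004 -0.    ]
```

z has dropped and the load is gone, so the keyway seems to have been found after about 44° of turn. I'll probe gently downward.

Emit:
{"fn": "drive_tool", "kwargs": {
  "travel": [
    [0,0,0.1],
    [0,0,0.1],
    [0,0,0.1],
    [0,0,0]
  ],
  "delta_rot": [
    [-0.001,0,0],
    [0,0,0],
    [0,0,0],
    [0,0,0]
  ],
  "hand": [4,4,4,4]
}}

```text
clock: 10.75
eef_pos: [0.6072, 0.058, 0.2386]
tool_rot: [[-0.85, -0.526, 0.001], [-0.526, 0.85, -0.0], [-0.0, -0.001, -1.0]]
ft_force: [-1.7, 0.4, 1.3]
grip_width: 0.608
```

```bash
python3 d.py .607 .0584 .2433 131
```

```text
t 10.75 pos [0.6072 0.058  0.2386] yaw 121.76 q1,q6 [-1.000e-01 -1.219e+02] F [-1.74  0.4   1.26] M [ 0.047  0.166 -0.025] w 5.19 zaxis [ 7.e-04 -3.e-04 -1.e+00]
tool shift cm [ 0.    0.04 -0.47]
rot z rad -0.1613
tilt fix [-0.0006  0.0004 -0.    ]
```

The cap is 4.7 mm below rest with about +3 N, which is the seal's first touch, so the keyway is over the pin. Now I'll push it home.

Emit:
{"fn": "drive_tool", "kwargs": {
  "travel": [
    [0,0,0.25],
    [0,0,0.25],
    [0,0,0.2],
    [0,0,0.1],
    [0,0,0]
  ],
  "delta_rot": [
    [0,0,0],
    [0,0,0],
    [0,0,0],
    [0,0,0],
    [0,0,0]
  ],
  "hand": [4,4,4,4,4]
}}

```text
clock: 11.25
eef_pos: [0.6071, 0.0581, 0.2322]
tool_rot: [[-0.851, -0.525, 0.002], [-0.525, 0.851, -0.0], [-0.001, -0.001, -1.0]]
ft_force: [-2.3, 0.6, 4.6]
grip_width: 0.603
```

```bash
python3 d.py .607 .0584 .2313 131
```

```text
t 11.25 pos [0.6071 0.0581 0.2322] yaw 121.67 q1,q6 [-1.000e-01 -1.218e+02] F [-2.3   0.64  4.56] M [0.087 0.521 0.063] w 5.15 zaxis [ 1.9e-03 -4.0e-04 -1.0e+00]
tool shift cm [-0.01  0.03  0.09]
rot z rad -0.1628
tilt fix [-0.0013  0.0015  0.    ]
```

Emit:
{"fn": "drive_tool", "kwargs": {
  "travel": [
    [0,0,0.15],
    [0,0,0.15],
    [0,0,0.15],
    [0,0,0]
  ],
  "delta_rot": [
    [0,0,0],
    [0,0,0],
    [0,0,0],
    [0,0,0]
  ],
  "hand": [4,4,4,4]
}}

```text
clock: 11.65
eef_pos: [0.6067, 0.0581, 0.2324]
tool_rot: [[-0.851, -0.524, 0.005], [-0.524, 0.851, -0.001], [-0.004, -0.003, -1.0]]
ft_force: [-2.5, -0.0, 3.5]
grip_width: 0.61
```

```bash
python3 d.py .607 .0584 .2313 131;  python3 - <<'E'
from bench import bot
import cv2
f=lambda im,x,y,w,h,k: cv2.resize(im[y:y+h,x:x+w],None,fx=k,fy=k,interpolation=cv2.INTER_CUBIC)
s=bot.snapshot("scene")["image"][:,:,::-1]
cv2.imwrite("pics/g8.png",f(s,276,216,100,100,6))
E
```

```text
t 11.65 pos [0.6067 0.0581 0.2324] yaw 121.63 q1,q6 [-1.000e-01 -1.217e+02] F [-2.52 -0.03  3.5 ] M [0.08  0.365 0.093] w 5.21 zaxis [ 4.7e-03 -6.0e-04 -1.0e+00]
tool shift cm [-0.04  0.01  0.11]
rot z rad -0.1635
tilt fix [-0.003   0.0037  0.    ]
```

View pics/g8.png

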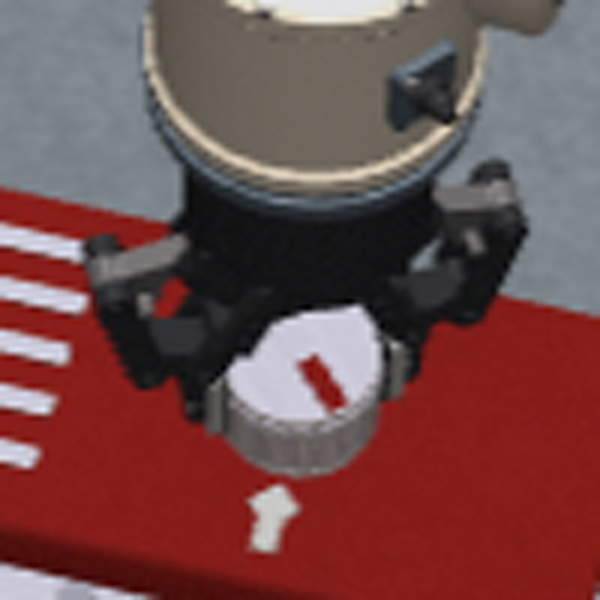

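z has stopped about 1 mm above nominal home. The zero row relaxes the push, so I'll push harder and end on a pushing row.

Emit:
{"fn": "drive_tool", "kwargs": {
  "travel": [
    [0,0,0.3],
    [0,0,0.4],
    [0,0,0.4]
  ],
  "delta_rot": [
    [-0.003,0.004,0],
    [0,0,0],
    [0,0,0]
  ],
  "hand": [4,4,4]
}}

```text
clock: 12.0
eef_pos: [0.6067, 0.0582, 0.2316]
tool_rot: [[-0.852, -0.524, 0.006], [-0.524, 0.852, -0.0], [-0.005, -0.003, -1.0]]
ft_force: [-27.9, -1.4, 83.7]
grip_width: 0.606
```

```bash
python3 d.py .607 .0584 .2313 131
```

```text
t 12.0 pos [0.6067 0.0582 0.2316] yaw 121.61 q1,q6 [-1.000e-01 -1.217e+02] F [-27.92  -1.39  83.69] M [0.358 4.862 0.14 ] w 5.18 zaxis [ 6.e-03 -4.e-04 -1.e+00]
tool shift cm [-0.04  0.    0.03]
rot z rad -0.1638
tilt fix [-0.0035  0.0049  0.    ]
```

That gave 84 N at z 0.2316, so it's against the hard stop. I'll ease off to a moderate hold and straighten the small tilt.

Emit:
{"fn": "drive_tool", "kwargs": {
  "travel": [
    [0,0,0],
    [0,0,0.1]
  ],
  "delta_rot": [
    [-0.003,0.005,0],
    [0,0,0]
  ],
  "hand": [4,4]
}}

```text
clock: 12.2
eef_pos: [0.6069, 0.0582, 0.2333]
tool_rot: [[-0.852, -0.524, 0.004], [-0.524, 0.852, -0.001], [-0.003, -0.003, -1.0]]
ft_force: [-5.6, 1.0, 5.6]
grip_width: 0.608
```

```bash
python3 d.py .6066 .0584 .2313 131
```

```text
t 12.2 pos [0.6069 0.0582 0.2333] yaw 121.59 q1,q6 [-1.000e-01 -1.217e+02] F [-5.65  0.96  5.59] M [0.098 0.838 0.086] w 5.19 zaxis [ 3.9e-03 -6.0e-04 -1.0e+00]
tool shift cm [0.01 0.04 0.2 ]
rot z rad -0.1642
tilt fix [-0.0025  0.003   0.    ]
```

Emit:
{"fn": "drive_tool", "kwargs": {
  "travel": [
    [0,0,0.2]
  ],
  "delta_rot": [
    [-0.002,0.003,0]
  ],
  "hand": [4]
}}

```text
clock: 12.3
eef_pos: [0.6071, 0.0581, 0.232]
tool_rot: [[-0.852, -0.524, 0.002], [-0.524, 0.852, -0.0], [-0.001, -0.001, -1.0]]
ft_force: [0.6, 0.5, 8.2]
grip_width: 0.608
```

Emit:
{"fn": "drive_tool", "kwargs": {
  "travel": [
    [0,0,0.2]
  ],
  "delta_rot": [
    [-0.002,0.002,0]
  ],
  "hand": [4]
}}

```text
clock: 12.4
eef_pos: [0.6074, 0.0581, 0.2317]
tool_rot: [[-0.852, -0.524, 0.001], [-0.524, 0.852, -0.0], [-0.001, -0.001, -1.0]]
ft_force: [-16.4, -2.3, 55.1]
grip_width: 0.605
```

```bash
python3 d.py .6066 .0584 .2313 131
```

```text
t 12.4 pos [0.6074 0.0581 0.2317] yaw 121.57 q1,q6 [-1.000e-01 -1.217e+02] F [-16.41  -2.33  55.07] M [-0.18   2.548  0.081] w 5.16 zaxis [ 9.e-04 -0.e+00 -1.e+00]
tool shift cm [0.05 0.07 0.04]
rot z rad -0.1646
tilt fix [-0.0005  0.0007  0.    ]
```

```bash
python3 - <<'E'
from bench import bot
import cv2
f=lambda im,x,y,w,h,k: cv2.resize(im[y:y+h,x:x+w],None,fx=k,fy=k,interpolation=cv2.INTER_CUBIC)
for i in range(4):
    S=bot.snapshot("scene"); o=bot.get_obs(); print(o['clock'],o['eef_pos'].round(4),o['ft_force'].round(1),o['ft_torque'].round(2),o['grip_width'])
im=f(S["image"][:,:,::-1],276,216,100,100,6)
from h import *
def circ(c,r,z,col):
    th=np.linspace(0,2*np.pi,90); pts=np.array([(proj('scene',[c[0]+r*np.cos(t),c[1]+r*np.sin(t),z])-[276,216])*6+2.5 for t in th])
    cv2.polylines(im,[pts.astype(int)],True,col,1)
cv2.imwrite("pics/g9r.png",im)
n=(.6065,.0584)
circ(n,.027,.054,(255,255,0));circ(n,.027,.090,(0,255,0))
cv2.imwrite("pics/g9.png",im)
E
```

```text
12.45 [0.6073 0.0581 0.2318] [-10.4   0.   32.7] [-0.08  1.56  0.08] 0.6067940649895824
12.5 [0.6073 0.0581 0.2318] [-9.8 -1.5 34.2] [-0.13  1.6   0.05] 0.6082533553383103
12.55 [0.6073 0.0581 0.2318] [-10.1  -1.4  34.9] [-0.1   1.61  0.11] 0.6094705026676751
12.6 [0.6073 0.0581 0.2318] [-10.4  -0.9  34. ] [-0.11  1.61  0.14] 0.6090018644574605
```

View pics/g9.png

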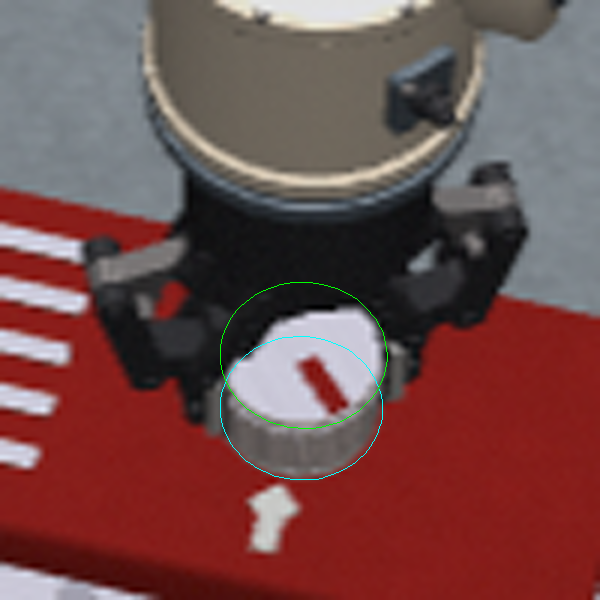

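View pics/g9r.png

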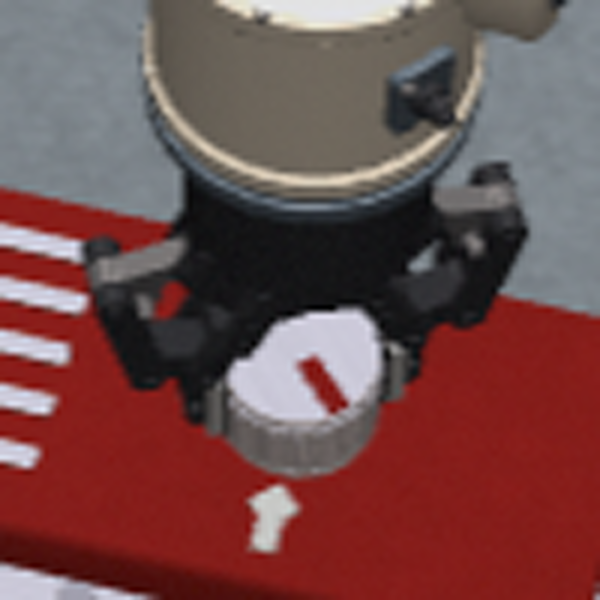

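The image shows the cap down at the flange, with its rim within about 1 px of the home outline and the stripe towards the pin. The steady push is 34 N with 10 N of side load. I'll relieve the side load and push again.

Emit:
{"fn": "drive_tool", "kwargs": {
  "travel": [
    [0.04,0.05,0.15],
    [0.0,0.0,0.2]
  ],
  "delta_rot": [
    [0,0,0],
    [0,0,0]
  ],
  "hand": [4,4]
}}

```text
clock: 12.8
eef_pos: [0.6069, 0.0581, 0.2317]
tool_rot: [[-0.852, -0.523, 0.004], [-0.523, 0.852, -0.0], [-0.003, -0.002, -1.0]]
ft_force: [-17.3, 0.1, 50.0]
grip_width: 0.61
```

```bash
python3 - <<'E'
from bench import bot
for i in range(4):
    S=bot.snapshot("scene"); o=bot.get_obs(); print(o['clock'],o['eef_pos'].round(4),o['ft_force'].round(1),o['ft_torque'].round(2),o['grip_width'],o['tool_rot'][:,2].round(4))
E
```

```text
12.85 [0.6068 0.0581 0.2318] [-11.7  -0.7  38.9] [0.22 2.3  0.14] 0.6046561450878929 [ 4.2e-03 -4.0e-04 -1.0e+00]
12.9 [0.6069 0.0581 0.2318] [-12.9  -0.5  40.2] [0.23 2.33 0.08] 0.6071253310808807 [ 4.2e-03 -4.0e-04 -1.0e+00]
12.95 [0.6068 0.0581 0.2318] [-12.8  -0.2  40. ] [0.26 2.36 0.14] 0.6054667187215326 [ 4.1e-03 -4.0e-04 -1.0e+00]
13.0 [0.6069 0.0581 0.2318] [-13.1  -0.8  39.2] [0.24 2.35 0.14] 0.6061375668590229 [ 4.2e-03 -4.0e-04 -1.0e+00]
```

The cap stood on the bench at TCP z 0.1778, so home should be at 0.2318. The measured value is 0.2318. One last row sets a steady moderate push.

Emit:
{"fn": "drive_tool", "kwargs": {
  "travel": [
    [0.0,0.0,0.15]
  ],
  "delta_rot": [
    [-0.002,0.003,0]
  ],
  "hand": [4]
}}

```text
clock: 13.1
eef_pos: [0.6071, 0.0581, 0.2318]
tool_rot: [[-0.852, -0.523, 0.003], [-0.523, 0.852, -0.0], [-0.002, -0.002, -1.0]]
ft_force: [-3.6, -0.1, 19.9]
grip_width: 0.605
```

```bash
python3 - <<'E'
from bench import bot
import cv2
for i in range(8):
    S=bot.snapshot("scene"); o=bot.get_obs(); 
    if i%2: print(o['clock'],o['eef_pos'].round(4),o['ft_force'].round(1),o['ft_torque'].round(2),o['grip_width'].round(3),o['tool_rot'][:,2].round(4))
cv2.imwrite("pics/end.png",S["image"][:,:,::-1])
E
```

```text
Traceback (most recent call last):
AttributeError: 'float' object has no attribute 'round'
```

```bash
python3 - <<'E'
from bench import bot
import cv2
for i in range(4):
    S=bot.snapshot("scene"); o=bot.get_obs(); 
    print(o['clock'],o['eef_pos'].round(4),o['ft_force'].round(1),o['ft_torque'].round(2),o['grip_width'],o['tool_rot'][:,2].round(4))
cv2.imwrite("pics/end.png",S["image"][:,:,::-1])
E
```

```text
13.25 [0.6071 0.0581 0.2318] [-8.5 -1.7 29.4] [0.14 1.44 0.16] 0.6080885411265314 [ 2.3e-03 -3.0e-04 -1.0e+00]
13.3 [0.6071 0.0581 0.2318] [-8.1 -0.9 29.7] [0.13 1.39 0.07] 0.612258794701897 [ 2.4e-03 -3.0e-04 -1.0e+00]
13.35 [0.6071 0.0581 0.2318] [-7.9  0.3 29.7] [0.13 1.38 0.16] 0.6045684040034978 [ 2.3e-03 -4.0e-04 -1.0e+00]
13.4 [0.6071 0.0581 0.2318] [-7.9 -0.2 29.6] [0.13 1.37 0.23] 0.6074584948163875 [ 2.4e-03 -4.0e-04 -1.0e+00]
```

View pics/end.png

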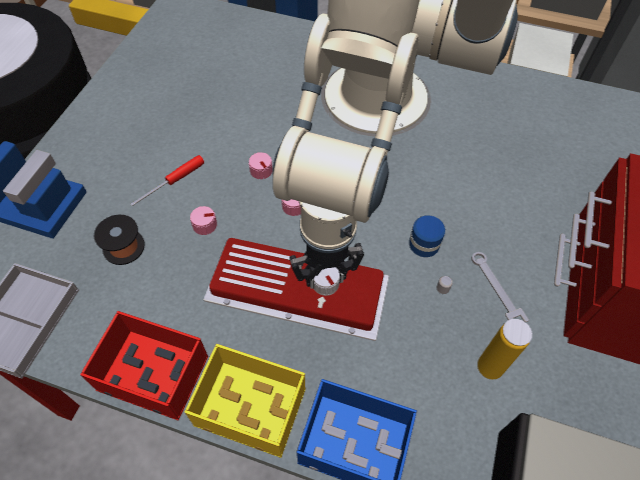

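The cap sits on the neck at (325,281), held by the gripper, and everything else is where it was. The push is steady at about 30 N with z 0.2318.

```bash
python3 -c "
from bench import bot
print(bot.job_done())"
```

```text
the job is handed in; nothing more can be done
None
```

The cap is fully home over the pin on the filler neck, and the gripper is still pushing it down. I handed the job in at about 13.4 s of the 48 s allowed.

**What I did:**
- I picked up the silver cap and set it over the neck with its stripe within about 2° of the white mark. It came down on the pin with about 5 N of contact force.
- I turned it about 44° anticlockwise. There z dropped and the load went away, and 4.7 mm below rest it met the seal at about 3 N.
- I pushed it on down to a hard stop.

**Last checks:**
- **Height:** the tool stopped at z = 0.2318 m, exactly where the height at the grasp predicts home. It stayed there under a steady push of about 30 N, with the grip set to 90 N.
- **Picture:** the cap is against the neck flange and the other objects are where they were. One pink look-alike is partly hidden by the arm.

**Disagreements:**
- The drop from the contact on the pin measured about 11.6 mm, against the nominal 12 mm.
- The cap's rim in the image sits about 1 pixel off the predicted outline. The same offset showed while the cap was held in the air.
- The pin appeared to be about 52° from the mark in the image, but the keyway dropped at about 44°.
- One push briefly reached 84 N at the wrist before I eased off, below the 120 N limit. About 8 N of side load remains at the final pose.

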